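# Start the self-tapping screw in the press plate

## Task

Take the yellow-headed self-tapping screw out of its stand, set it upright in the pilot hole of the wooden press plate, and drive it in by pushing down firmly while turning it clockwise, until its steel collar sits down on the wood; then let go. Push steadily, without forcing it sideways, and never harder than about 35 N or the wood splits, and leave the other two screws and the kitchen things where they are.

Things in the scene. Friction and masses are not known exactly. Their poses are not given: they have to be found in the camera images.
- yellow_screw: screw to drive: steel shank 14 mm wide, 30 mm long (lowest 5 mm taper to a flat 10 mm foot), steel collar 36 mm wide and 6 mm high above it, then a yellow hexagonal head 26 mm across flats, 34 mm high. Origin: centre of the foot; z up the axis (collar 30 to 36, head 36 to 70 mm). One pair of flats faces +y and -y. 0.06 to 0.13 kg. Starts upright, collar resting on the stand
- green_screw: same screw with a green head, in the stand, to be left alone
- white_screw: same screw with a white head, in the stand, to be left alone
- stand: fixed dark wooden block 60 mm (x) by 230 mm (y), 38 mm high, origin under its centre; three holes 16 mm wide and 34 mm deep at y = -75, 0 and 75 mm hold the screws (which screw is in which hole varies)
- pilot (a point): centre of the mouth of the pilot hole, in the top face of the press plate. The vertical hole is 16 mm wide with a 2 mm bevel at the mouth. Set in loosely, the screw stands on uncut wood 26 mm down, its collar 4 mm above the plate. From there it goes deeper only by cutting a thread: 8 mm per full clockwise turn (seen from above), until the collar is down on the wood
- plate: wooden press plate, 150 x 150 mm, 40 mm thick, origin under its centre. It cannot slide; on its soft rubber pad it sinks about 1 mm for each 8 N of push. The screw bites only while pushed down as it turns: below some 8 to 13 N (pieces differ) it just spins, above 35 N the wood splits. Released, the screw stays put, so it can be regrasped
- oil: oil bottle, 64 mm wide, 210 mm high, origin under its centre, to be left alone
- mill: black pepper mill, 50 mm wide, 150 mm high, origin under its centre, to be left alone
- jar: jar, 72 mm wide, 100 mm high, origin under its centre, to be left alone
- bowl: green bowl, 100 mm wide, 50 mm high, origin under its centre, to be left alone
- onion: red onion, 66 mm wide, 64 mm high, origin under its centre, to be left alone
Not all that is in view belongs to the job. What is shaped like the part that bears pilot but turquoise is not meant.

How it is judged:
By the outcome, as a careful person would: the job done as asked, in the order asked, and still so for the second after the job is handed in, with the robot touching nothing.
It also fails if it takes over 64 s, if anything falls off the work surface, if the arm or the gripper's body presses on something with over 40 N, if the wrist force passes 120 N, or if a joint passes its speed limit or range.

## Robot

A 6-joint arm with a two-finger parallel gripper is mounted at the origin on the work surface. World frame = base frame: x ahead of the robot, y to its left, z up, the work surface at z = 0. Lengths are in mm, angles in rad, forces in N, time in s.
With the tool pointing down it reaches from about 275 to 1000 mm from the base axis. Payload 8.4 kg.
Tool frame: the origin (TCP) lies midway between the tips of the shut fingers; the grasp point (between the pads) lies r.grip_point_offset behind it (r.grip_point_offset is the distance from the TCP to the grasp point, in mm); z points along the fingers, y is the direction in which the jaws open and shut (so a half turn about z gives the same grasp; the last joint's range is limited). The gripper opens to 85 mm and grips with 20 to 120 N. Pads are 22 mm wide; open, the fingers measure 114 mm over their backs; the gripper's body (76 mm by 85 mm) begins 54 mm behind the grasp point. The pads swing forward as they close: fully open they stand 13 mm farther back than shut.
Start: joints at [1.332, 0.353, 1.633, -0, 1.155, -0.002], TCP at [146.619, 607.561, 231.281] pointing down, gripper open.
Joint ranges: [-2.63, 2.63], [-0.92, 2.1], [0.06, 2.66], [-1.3, 4.44], [0, 2.69], [-3.02, 3.02]. Speed limits (rad/s): [2.22, 2.22, 2.79, 3.14, 3.14, 3.14].

## Interface

Orientations are given as [roll, pitch, yaw] about the fixed x, y, z axes, in that order (R = Rz(yaw) Ry(pitch) Rx(roll)).
In Python, from rig import r gives the robot as it stands.
- The arm moves only by the tool move_arm, never from a script. Its argument "targets" is one flat list of numbers, 5 for each row, row after row: the gripper's target within -1 to 1 (fully open at 1, half-way at 0, shut at -1), then the shift along the tool's x, y, z in cm, then the turn about the tool's z in degrees. In form: [gripper, tx, ty, tz, turn, gripper, tx, ty, tz, turn, ...]. A call has 1 to 10 rows; each row is the pose to reach, as a shift and turn from the pose commanded when the call began, along the tool's axes at that moment; what a row does not reach only later rows make up. A row lasts 1/10 s, in which the tool goes at most 50 mm and 8.59 degrees, less where a joint would pass 70% of its speed; a pose out of reach is approached as far as the arm can. A call with a gripper value outside its range is refused whole. The fingers move at their own pace and stop on an object; "squeeze" is the grip in N (left out, the last holds). Time passes only in rows, so rows that repeat a pose let the fingers close. It gives the time, the measured TCP pose, the force and the opening at its end, in the units of the state.
- r.sense(): the state, without advancing time (a new reading comes with each control period).
- r.grab_frame(name): name is "side" or "top"; returns a dict with "img" (480x640x3 uint8, blue, green, red), "K" (3x3 intrinsics, pixels), "world_to_cam" (4x4, takes a point from world to camera coordinates). Camera axes: x right, y down, z forward; pixel columns grow to the right and rows downward; lengths in mm; the calibration is good to about 2 mm. A picture is of the moment at which its call begins. There is no depth.
- r.sign_off(): hands the job in, once; it reports no verdict.
Trained networks look in a picture, given as the dict that the camera call returned (one of the last four; its "shot" number tells which), for a name from the list of things; names that differ only in an ending like _2 or _b are one class to them, and where a whole thing is asked for, a point or a joint stands for the part that bears it (a point fixed in the world has none). Each returns a list of dicts, best first, with "conf" (0 to 1); they miss things now and then, are a little off and sometimes report something else, mostly with a low value. They report only what shows in the picture. A call takes as long as a camera call. They do not tell look-alikes from the thing itself.
- r.outline_of(picture, thing): "region" (480x640 bool, what is visible of it).
- r.mark_of(picture, thing): "position" ([x, y, z] in mm, in world coordinates, good to about 4 mm: a listed point, or the origin of a listed thing).
The state is a dict: "clock": time; "qpos": joint angles; "qvel": joint speeds; "joint_efforts": joint torques, N m; "eef_pos": TCP position; "tcp_rot": TCP orientation; "contact_force": force on the tool from outside, world axes, zero at the start; "wrist_torque": the same for the moment, N m; "opening": opening from 0.0 (shut) to 1.0 (fully open).
Only numpy, scipy, OpenCV 4.12 (cv2) and the standard library are available. Lean on these libraries where they do the work, as an engineer would, in place of code of your own. Each camera call takes 0.05 s, during which the arm holds its last target.

## Working session

There is one attempt and no reset: what is moved stays moved. The work goes in short steps, Python scripts to look and compute and a tool call to move; the robot and the scene stay as the last step left them, time stands still between calls to the robot, and variables do not carry over. Pictures are saved under pics/ and viewed, and the job is handed in when it is done.

Besides the shell and the picture viewer there is one more tool, called after "Call:" as a command line: name --argument value ..., lists and objects as JSON in quotes. move_arm: Moves the arm, as the interface text tells. Its arguments: {"type":"object","properties":{"targets":{"type":"array","items":{"type":"number"}},"squeeze":{"type":"number"}},"required":["targets"]}

```bash
mkdir -p pics; ls; python3 - <<'E'
from rig import r
import cv2
s=r.sense();print(s, r.grip_point_offset)
for n in("side","top"):
    p=r.grab_frame(n);cv2.imwrite(f"pics/{n}0.png",p["img"])
    print(n,p["K"].tolist(),p["world_to_cam"].tolist())
    for t in["yellow_screw","green_screw","white_screw","stand","pilot","plate","oil","mill","jar","bowl","onion"]:
        print(t,[([round(float(v)) for v in m["position"]],round(m["conf"],2)) for m in r.mark_of(p,t)][:3])
E
```

```text
pics
{'clock': 0.0, 'qpos': array([ 1.33162638e+00,  3.53614939e-01,  1.63411889e+00, -7.80600999e-06,
        1.15521635e+00, -2.41976170e-03]), 'qvel': array([-3.01000832e-05, -2.72401171e-04,  1.98270446e-03, -8.63048245e-04,
        3.96940971e-04,  1.06211743e-03]), 'joint_efforts': array([-2.58442751e-04, -6.05223227e+01, -3.42082858e+01, -1.28318602e-04,
        9.28901281e-03,  6.44856755e-06]), 'eef_pos': array([146.49334419, 607.10515833, 230.58895065]), 'tcp_rot': array([-3.14023512e+00,  3.85239993e-06,  2.90484563e+00]), 'contact_force': array([-0.5246564 , -0.27899586,  0.17831456]), 'wrist_torque': array([-0.04631728,  0.0378916 ,  0.04693178]), 'opening': 0.9979283760326487} 18.700000000000003
side [[448.77007666958514, 0.0, 321.0682440383707], [0.0, 448.77007666958514, 244.56894940327876], [0.0, 0.0, 1.0]] [[0.9982695155425244, -0.05787009099317594, -0.010441595037876965, -524.7174153862173], [-0.04124884769731145, -0.562563226527036, -0.8257246203929822, 124.16403463060777], [0.041910701522850806, 0.8247264205346718, -0.5639767941767908, 946.8109730051732], [0.0, 0.
[... 657 characters left out ...]
0625439190445, 69.76675225029567], [-0.9789027850097122, 0.0037562327757149983, -0.20429201701379354, 525.6844374561003], [0.20428877808121393, -0.0012307273784284277, -0.9789098939433623, 1459.1876323623674], [0.0, 0.0, 0.0, 1.0]]
yellow_screw [([503, -310, 9], 0.71)]
green_screw [([526, -240, 11], 0.74)]
white_screw [([540, -167, 5], 0.66)]
stand [([519, -242, -2], 0.56)]
pilot [([546, 256, 50], 0.85), ([281, 212, 52], 0.72)]
plate [([544, 254, 11], 0.88), ([281, 214, 10], 0.8)]
oil [([720, 295, 1], 0.95)]
mill [([754, 82, -3], 0.62)]
jar [([780, -38, 3], 0.68), ([545, 259, 13], 0.34)]
bowl [([748, -238, 0], 0.92), ([371, 472, 0], 0.59)]
onion [([373, 469, -1], 0.86), ([720, 294, 2], 0.7)]
```

View pics/side0.png

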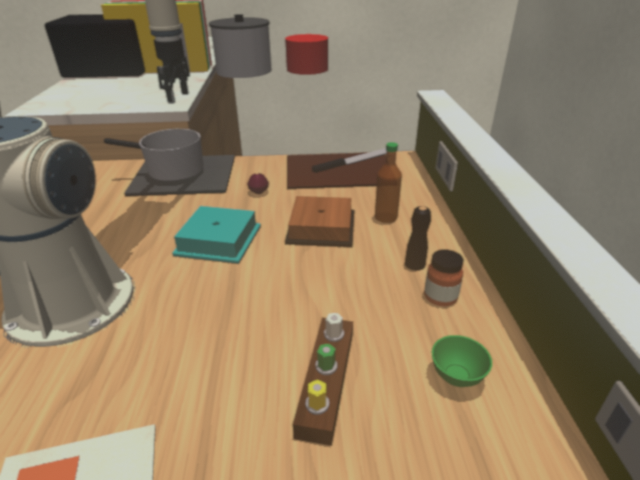

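View pics/top0.png

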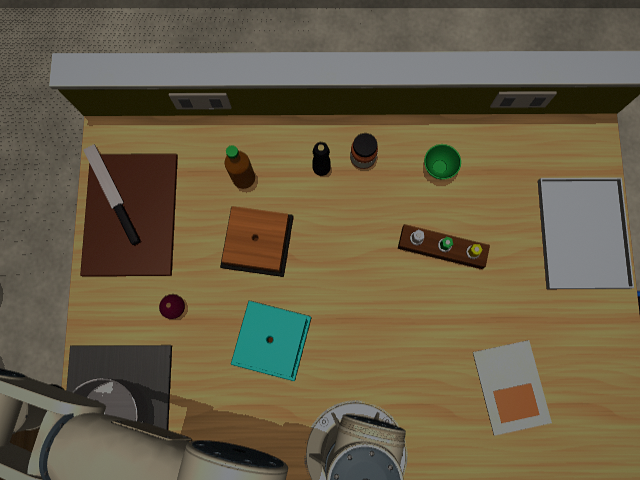

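Candidates:
- **Screws:** yellow at top (476,250) / side (317,395), green at top (446,243), white at top (417,237). I choose yellow.
- **Plates:** brown at top (255,238) / side (321,212), turquoise decoy at top (270,340). I choose brown.

Next is a close crop to check the choice.

```bash
cat > h.py <<'E'
import numpy as np,cv2
def proj(p,X):
    X=np.atleast_2d(X).astype(float);W=p["world_to_cam"];c=X@W[:3,:3].T+W[:3,3]
    u=c@p["K"].T;return u[:,:2]/u[:,2:]
def ray(p,uv,z):
    W=p["world_to_cam"];R=W[:3,:3];o=-R.T@W[:3,3]
    d=R.T@np.linalg.inv(p["K"])@np.array([uv[0],uv[1],1.]);return o+d*(z-o[2])/d[2]
def crop(p,c,h,s):
    u,v=map(int,c);im=p["img"][max(0,v-h):v+h,max(0,u-h):u+h];return cv2.resize(im,None,fx=s,fy=s,interpolation=cv2.INTER_CUBIC)
E
python3 - <<'E'
from rig import r
from h import *
S=r.grab_frame("side");T=r.grab_frame("top")
a=crop(S,(317,395),24,12);b=crop(T,(476,250),24,12)
c=crop(S,(321,210),36,8);d=crop(T,(256,238),36,8)
cv2.imwrite("pics/c1.png",np.vstack([np.hstack([a,b])[:290,:],cv2.resize(np.hstack([c,d]),(576,288))])[:600])
def refine(p,lo,hi,box):
    u0,v0,u1,v1=box;hsv=cv2.cvtColor(p["img"],cv2.COLOR_BGR2HSV)[v0:v1,u0:u1]
    m=cv2.inRange(hsv,lo,hi);M=cv2.moments(m,True);return (M["m10"]/M["m00"]+u0,M["m01"]/M["m00"]+v0),M["m00"]
for n,p,bx in(("S",S,(300,375,335,412)),("T",T,(465,238,490,262))):
    c,A=refine(p,(22,150,90),(35,255,255),bx);print(n,c,A)
    print(ray(p,c,38-30+55), proj(p,ray(p,c,63)))
# joint triangulate plate hole & stands from outline
from scipy.optimize import least_squares
for t,z in(("yellow_screw",None),("plate",None)):
    for p,n in((S,"S"),(T,"T")):
        for o in r.outline_of(p,t)[:3]:
            ys,xs=np.nonzero(o["region"]);print(t,n,round(o["conf"],2),xs.mean(),ys.mean(),len(xs),xs.min(),xs.max(),ys.min(),ys.max())
E
```

```text
Traceback (most recent call last):
ValueError: all the input array dimensions except for the concatenation axis must match exactly, but along dimension 1, the array at index 0 has size 1152 and the array at index 1 has size 576
```

```bash

python3 - <<'E'
from rig import r
from h import *
S=r.grab_frame("side");T=r.grab_frame("top")
R=lambda x:cv2.resize(x,(290,290))
a=crop(S,(317,395),24,12);b=crop(T,(476,250),24,12)
c=crop(S,(321,215),36,8);d=crop(T,(256,240),40,8)
cv2.imwrite("pics/c2.png",np.vstack([np.hstack([R(a),R(b)]),np.hstack([R(c),R(d)])]))
def hsvm(p,box,f):
    u0,v0,u1,v1=box;hsv=cv2.cvtColor(p["img"],cv2.COLOR_BGR2HSV)[v0:v1,u0:u1].astype(int)
    m=f(hsv).astype(np.uint8);n,l,st,ce=cv2.connectedComponentsWithStats(m);i=1+st[1:,4].argmax();return ce[i]+[u0,v0],st[i,4]
y=lambda h:(h[...,0]>20)&(h[...,0]<36)&(h[...,1]>200)&(h[...,2]>90)
for n,p,bx in(("S",S,(300,375,335,412)),("T",T,(465,238,490,262))):
    c,A=hsvm(p,bx,y);print(n,c,A,ray(p,c,63),ray(p,c,70))
for n,p,bx in(("S",S,(312,205,331,218)),("T",T,(246,228,266,248))):
    u0,v0,u1,v1=bx;g=cv2.cvtColor(p["img"],cv2.COLOR_BGR2GRAY)[v0:v1,u0:u1].astype(float)
    w=np.clip(np.median(g)*.75-g,0,None);yy,xx=np.mgrid[v0:v1,u0:u1];c=((w*xx).sum()/w.sum(),(w*yy).sum()/w.sum());print(n,c,ray(p,c,50),ray(p,c,52))
for t in("yellow_screw","plate"):
    for p,n in((S,"S"),(T,"T")):
        for o in r.outline_of(p,t)[:3]:
            ys,xs=np.nonzero(o["region"]);print(t,n,round(o["conf"],2),xs.mean(),ys.mean(),len(xs),xs.min(),xs.max(),ys.min(),ys.max())
E
```

```text
Traceback (most recent call last):
ValueError: attempt to get argmax of an empty sequence
```

View pics/c2.png

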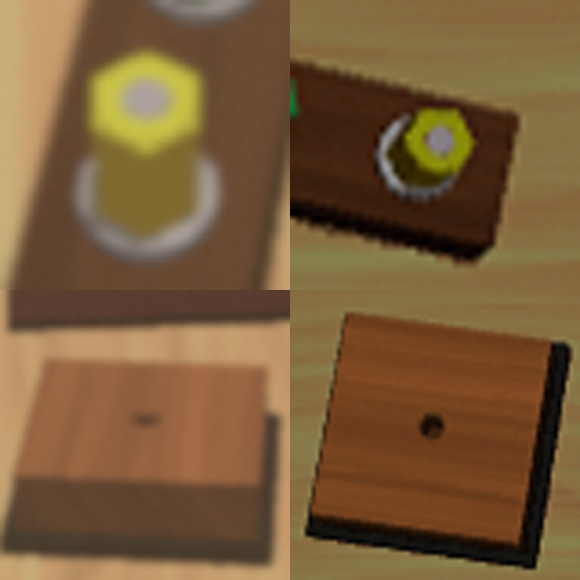

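```bash

python3 - <<'E'
from rig import r
from h import *
from scipy.optimize import least_squares,minimize
S=r.grab_frame("side");T=r.grab_frame("top")
np.save("S.npy",S["img"]);np.save("T.npy",T["img"])
for c,p in(((317.3,387.2),S),((476.7,249.0),T)):
    print("head top",ray(p,c,78), p["img"][int(round(c[1])),int(round(c[0]))])
# hex fit: yellow top-face brightness contrast
def mask(p,bx):
    u0,v0,u1,v1=bx;im=p["img"][v0:v1,u0:u1].astype(float)
    return im
def score(P,p,bx):
    x,y,a=P;u0,v0,u1,v1=bx;K=8
    ang=a+np.pi/6+np.arange(6)*np.pi/3;Rr=13/np.cos(np.pi/6)
    q=np.c_[x+Rr*np.cos(ang),y+Rr*np.sin(ang),np.full(6,78.)]
    uv=proj(p,q)-[u0,v0]
    m=np.zeros(((v1-v0)*K,(u1-u0)*K),np.uint8);cv2.fillPoly(m,[np.int32((uv+.5)*K)],255)
    m=cv2.resize(m,(u1-u0,v1-v0),interpolation=cv2.INTER_AREA)/255.
    im=p["img"][v0:v1,u0:u1].astype(float);g=im[...,1]+im[...,2]
    return m,g
bs={"S":(303,373,333,402),"T":(465,238,490,262)}
for n,p,c in(("S",S,(317.3,387.2)),("T",T,(476.7,249.0))):
    x0,y0,_=ray(p,c,78);best=None
    for da in range(-30,30,5):
        for dx in range(-4,5,1):
            for dy in range(-4,5,1):
                m,g=score((x0+dx,y0+dy,np.radians(da)),p,bs[n])
                # inside vs ring
                md=cv2.dilate(m,np.ones((5,5)));ring=(md-m).clip(0)
                s=(m*g).sum()/m.sum()-(ring*g).sum()/ring.sum()
                s2=s
                if best is None or s2>best[0]:best=(s2,x0+dx,y0+dy,da)
    print(n,best)
for n,p,bx in(("S",S,(312,205,331,218)),("T",T,(246,228,266,248))):
    u0,v0,u1,v1=bx;g=cv2.cvtColor(p["img"],cv2.COLOR_BGR2GRAY)[v0:v1,u0:u1].astype(float)
    w=np.clip(np.median(g)*.75-g,0,None);yy,xx=np.mgrid[v0:v1,u0:u1];c=((w*xx).sum()/w.sum(),(w*yy).sum()/w.sum());print("hole",n,c,ray(p,c,50),ray(p,c,54))
for z in(12,50,52,54):
  print(z,[ [round(float(v),1) for v in ray(p,c,z)[:2]] for p,c in((S,(320.7+.5,211.3)),)])
E
```

```text
head top [ 502.91471493 -308.75681616   78.        ] [157 163 173]
head top [ 503.30976496 -313.62172616   78.        ] [128 128 134]
S (np.float64(134.95161319592972), np.float64(501.9147149319824), np.float64(-308.75681616254633), 0)
T (np.float64(136.01209726894007), np.float64(504.3097649566581), np.float64(-312.62172615707436), 0)
hole S (np.float64(320.5), np.float64(211.0)) [539.84616496 261.57648016  50.        ] [539.49783859 254.67178315  54.        ]
hole T (np.float64(254.4822501365374), np.float64(236.99290005461498)) [542.83189305 254.79889939  50.        ] [541.95407686 254.30027391  54.        ]
12 [[545.0, 325.4]]
50 [[541.6, 259.9]]
52 [[541.4, 256.5]]
54 [[541.2, 253.0]]
```

```bash
cat > go.py <<'E'
import sys,numpy as np
from rig import r
from scipy.spatial.transform import Rotation as Ro
s=r.sense();x,y,z,yaw=map(float,sys.argv[1:5])
R=Ro.from_euler("xyz",s["tcp_rot"]).as_matrix()
d=R.T@(np.array([x,y,z])-s["eef_pos"])/10
t=-(np.radians(yaw)-s["tcp_rot"][2]);t=(t+np.pi)%(2*np.pi)-np.pi
print("shift cm",d.round(2),"turn",round(np.degrees(t),2),"F",s["contact_force"].round(2),"pos",s["eef_pos"].round(2),"rpy",np.degrees(s["tcp_rot"]).round(2),"q",s["qpos"].round(3),"clock",s["clock"],"open",round(s["opening"],3))
E
python3 go.py 503 -311 200 90
```

```text
shift cm [-56.19 -80.93   3.13] turn 76.43 F [-0.01  0.2   0.16] pos [146.6  607.56 231.29] rpy [-180.     -0.    166.43] q [ 1.332  0.353  1.633  0.     1.155 -0.002] clock 1.5 open 1.001
```

Call:
move_arm --targets '[0.2,-56.2,-80.9,2,76.4,0.2,-56.2,-80.9,2,76.4,0.2,-56.2,-80.9,2,76.4,0.2,-56.2,-80.9,2,76.4,0.2,-56.2,-80.9,2,76.4,0.2,-56.2,-80.9,2,76.4,0.2,-56.2,-80.9,2,76.4,0.2,-56.2,-80.9,2,76.4,0.2,-56.2,-80.9,2,76.4,0.2,-56.2,-80.9,2,76.4]'

```text
clock: 2.5
eef_pos: [327.9, 139.8, 221.5]
tcp_rot: [3.14, -0.001, 1.567]
contact_force: [1.2, -0.3, -0.3]
opening: 0.599
```

```bash
python3 go.py 503 -311 200 90
```

```text
shift cm [-45.02  17.67   2.15] turn -0.21 F [ 1.17 -0.26 -0.29] pos [327.93 139.83 221.53] rpy [ 1.7992e+02 -3.0000e-02  8.9790e+01] q [ 0.399 -0.078  2.168 -0.     1.05   0.403] clock 2.5 open 0.599
```

Call:
move_arm --targets '[0.2,-45.0,17.7,2.2,0,0.2,-45.0,17.7,2.2,0,0.2,-45.0,17.7,2.2,0,0.2,-45.0,17.7,2.2,0,0.2,-45.0,17.7,2.2,0,0.2,-45.0,17.7,2.2,0,0.2,-45.0,17.7,2.2,0,0.2,-45.0,17.7,2.2,0,0.2,-45.0,17.7,2.2,0,0.2,-45.0,17.7,2.2,0]'

```text
clock: 3.5
eef_pos: [505.6, -311.6, 199.0]
tcp_rot: [3.141, 0.001, 1.57]
contact_force: [-0.8, 0.1, 0.5]
opening: 0.602
```

```bash
python3 go.py 503 -311 110 90
```

```text
shift cm [ 0.07 -0.27  8.9 ] turn -0.04 F [-0.76  0.12  0.48] pos [ 505.63 -311.6   198.97] rpy [1.7996e+02 5.0000e-02 8.9960e+01] q [-0.555  0.337  1.734 -0.     1.069 -0.554] clock 3.5 open 0.602
```

Call:
move_arm --targets '[0.2,0,-0.2,5,0,0.2,0,-0.2,8.9,0,0.2,0,-0.2,8.9,0,0.2,0,-0.2,8.9,0]'

```text
clock: 3.9
eef_pos: [502.7, -308.2, 110.4]
tcp_rot: [-3.141, -0.001, 1.571]
contact_force: [0.3, -0.4, 0.3]
opening: 0.603
```

```bash
python3 go.py 503 -311 47 90; python3 - <<'E'
from rig import r
from h import *
S=r.grab_frame("side");T=r.grab_frame("top")
R=lambda x:cv2.resize(x,(400,400),interpolation=cv2.INTER_CUBIC)
cv2.imwrite("pics/a1.png",np.hstack([R(crop(S,(317,375),45,6)),R(crop(T,(476,245),40,6))]))
p=r.sense()["eef_pos"]
print(proj(S,p),proj(T,p),proj(S,[503,-311,78]),proj(T,[503,-311,78]))
E
```

```text
shift cm [-0.28  0.03  6.34] turn 0.04 F [ 0.28 -0.38  0.27] pos [ 502.74 -308.23  110.44] rpy [-1.7994e+02 -4.0000e-02  9.0040e+01] q [-0.553  0.439  1.809  0.     0.895 -0.553] clock 3.9 open 0.603
[[317.82847068 371.90817184]] [[478.30409174 245.96955888]] [[317.43410852 388.44076052]] [[475.67475128 249.12357262]]
```

View pics/a1.png

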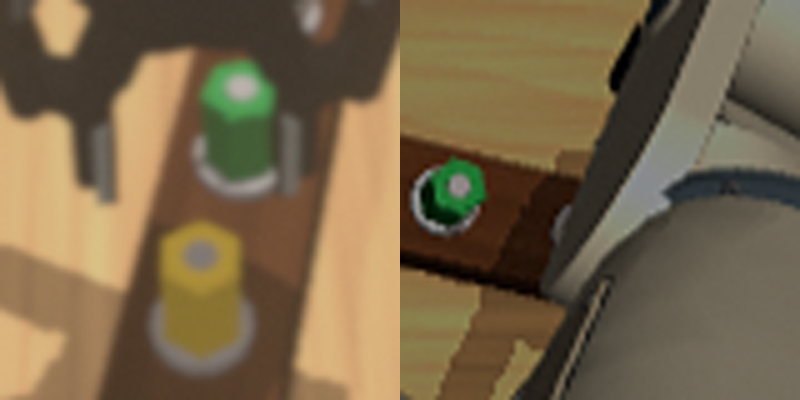

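The side view shows the open jaws straddling the yellow screw at crop (200,255), with the fingertips at (100,195) and (290,190). I descend with a slight +x correction.

Call:
move_arm --targets '[0.2,-0.3,0.1,2.5,0,0.2,-0.3,0.1,4.5,0,0.2,-0.3,0.1,6.2,0,0.2,-0.3,0.1,6.2,0,0.2,-0.3,0.1,6.2,0]'

```text
clock: 4.5
eef_pos: [504.9, -311.8, 50.0]
tcp_rot: [3.14, 0.001, 1.572]
contact_force: [-0.3, -0.9, -1.2]
opening: 0.595
```

```bash
python3 go.py 503 -311 47 90; python3 - <<'E'
from rig import r
from h import *
S=r.grab_frame("side")
R=lambda x:cv2.resize(x,(500,500),interpolation=cv2.INTER_CUBIC)
cv2.imwrite("pics/a2.png",R(crop(S,(317,385),45,6)))
E
```

```text
shift cm [ 0.08 -0.19  0.3 ] turn 0.05 F [-0.34 -0.93 -1.19] pos [ 504.93 -311.83   50.01] rpy [1.7988e+02 7.0000e-02 9.0050e+01] q [-0.556  0.528  1.833 -0.     0.779 -0.557] clock 4.5 open 0.595
```

View pics/a2.png

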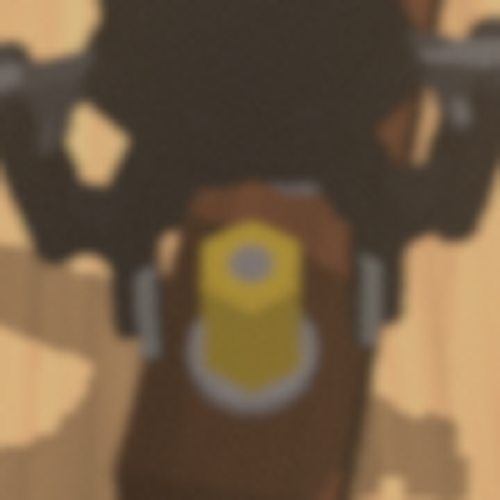

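Call:
move_arm --targets '[0.2,0,-0.15,0.1,0,-1,0,-0.15,0.1,0,-1,0,-0.15,0.1,0,-1,0,-0.15,0.1,0,-1,0,-0.15,0.1,0,-1,0,-0.15,0.1,0,-1,0,-0.15,0.1,0,-1,0,-0.15,0.1,0]' --squeeze 80

```text
clock: 5.35
eef_pos: [502.7, -311.6, 48.2]
tcp_rot: [3.141, 0.001, 1.571]
contact_force: [-1.3, 0.4, 7.8]
opening: 0.292
```

```bash
python3 go.py 503 -311 150 90; python3 - <<'E'
from rig import r
from h import *
S=r.grab_frame("side")
R=lambda x:cv2.resize(x,(500,500),interpolation=cv2.INTER_CUBIC)
cv2.imwrite("pics/a3.png",R(crop(S,(317,385),45,6)))
E
```

```text
shift cm [  0.06   0.04 -10.18] turn 0.03 F [-1.27  0.39  7.85] pos [ 502.69 -311.61   48.15] rpy [1.7995e+02 3.0000e-02 9.0030e+01] q [-0.557  0.529  1.837 -0.     0.775 -0.558] clock 5.35 open 0.292
```

View pics/a3.png

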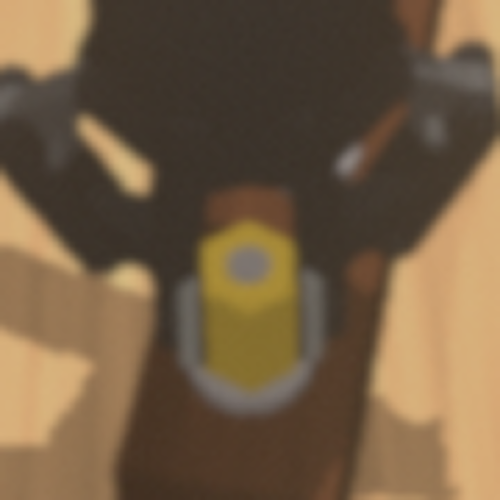

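Call:
move_arm --targets '[-1,0,0,-2,0,-1,0,0,-5,0,-1,0,0,-9,0,-1,0,0,-13,0,-1,0,0,-13,0]'

```text
clock: 5.9
eef_pos: [505.2, -313.1, 183.0]
tcp_rot: [3.134, 0.005, 1.571]
contact_force: [1.4, -1.0, -0.2]
opening: 0.289
```

```bash
python3 go.py 543 255.5 180 205; python3 - <<'E'
from rig import r
from h import *
S=r.grab_frame("side")
cv2.imwrite("pics/a4.png",S["img"][240:,150:500])
E
```

```text
shift cm [5.686e+01 3.820e+00 5.000e-02] turn -114.97 F [ 1.4  -0.98 -0.2 ] pos [ 505.16 -313.12  182.96] rpy [179.55   0.28  90.03] q [-0.557  0.351  1.753 -0.     1.028 -0.558] clock 5.9 open 0.289
```

View pics/a4.png

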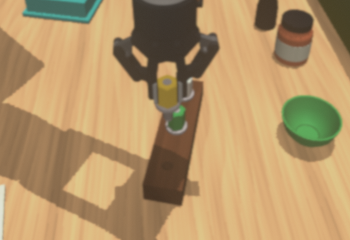

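Yellow is held, visible at crop (168,92). The other screws are still in the stand. I carry it to above the pilot hole.

Call:
move_arm --targets '[-1,56.9,3.8,0,-115,-1,56.9,3.8,0,-115,-1,56.9,3.8,0,-115,-1,56.9,3.8,0,-115,-1,56.9,3.8,0,-115,-1,56.9,3.8,0,-115,-1,56.9,3.8,0,-115,-1,56.9,3.8,0,-115,-1,56.9,3.8,0,-115,-1,56.9,3.8,0,-115]'

```text
clock: 6.95
eef_pos: [534.2, 189.4, 175.7]
tcp_rot: [-3.141, -0.002, 3.078]
contact_force: [1.4, 0.4, -1.1]
opening: 0.291
```

```bash
python3 go.py 543 255.5 170 205
```

```text
shift cm [-0.45  6.65  0.56] turn -28.66 F [ 1.39  0.43 -1.07] pos [534.24 189.38 175.72] rpy [-1.7995e+02 -1.1000e-01  1.7634e+02] q [ 0.338  0.325  1.811 -0.     1.008 -1.169] clock 6.95 open 0.291
```

Call:
move_arm --targets '[-1,-0.45,6.6,0.5,-28.7,-1,-0.45,6.6,0.5,-28.7,-1,-0.45,6.6,3,-28.7,-1,-0.45,6.6,6,-28.7,-1,-0.45,6.6,6,-28.7,-1,-0.45,6.6,6,-28.7]'

```text
clock: 7.55
eef_pos: [543.6, 252.6, 116.2]
tcp_rot: [-3.142, -0.003, -2.713]
contact_force: [0.3, -0.3, 0.1]
opening: 0.292
```

```bash
python3 go.py 543 255.5 105 205; python3 - <<'E'
from rig import r
from h import *
S=r.grab_frame("side");T=r.grab_frame("top")
R=lambda x:cv2.resize(x,(400,400),interpolation=cv2.INTER_CUBIC)
cv2.imwrite("pics/b1.png",np.hstack([R(crop(S,(321,200),36,6)),R(crop(T,(254,232),45,6))]))
p=r.sense()["eef_pos"]
print(p,proj(S,p-[0,0,40]),proj(S,[p[0],p[1],52]),proj(T,p))
E
```

```text
shift cm [-0.07  0.29  1.12] turn -0.44 F [ 0.33 -0.26  0.15] pos [543.57 252.6  116.16] rpy [-1.8000e+02 -1.7000e-01 -1.5544e+02] q [ 0.433  0.445  1.782 -0.     0.917 -1.567] clock 7.55 open 0.292
[545.06538933 253.10313157 118.02842396] [[322.62807618 202.97671893]] [[322.7142925  211.90190542]] [[251.89907349 230.25850024]]
```

View pics/b1.png

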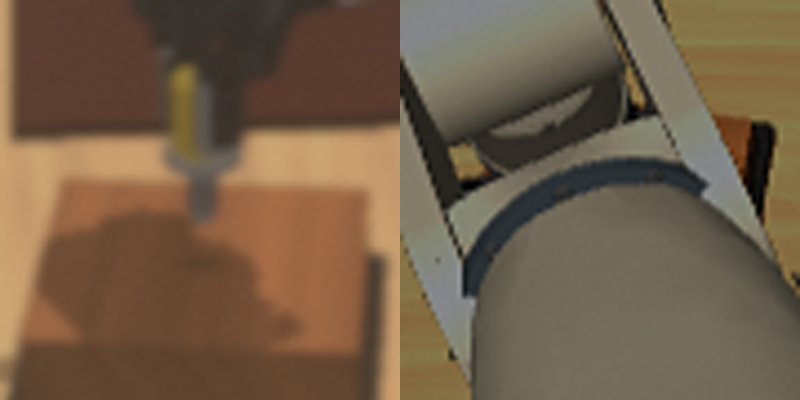

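Call:
move_arm --targets '[-1,-0.06,0.14,1.0,0,-1,-0.06,0.14,1.8,0,-1,-0.06,0.14,1.8,0]'

```text
clock: 7.95
eef_pos: [543.7, 254.2, 98.1]
tcp_rot: [-3.142, -0.002, -2.711]
contact_force: [0.2, -1.0, -1.0]
opening: 0.29
```

```bash
python3 go.py 543 255.5 92 205; python3 - <<'E'
from rig import r
from h import *
P=[]
for i in range(4):
    S=r.grab_frame("side");P.append(r.sense()["eef_pos"])
cv2.imwrite("pics/b2.png",cv2.resize(crop(S,(321,205),24,8),(600,600),interpolation=cv2.INTER_CUBIC))
p=np.mean(P,0);print(p,np.std(P,0),proj(S,p-[0,0,40]),proj(S,[p[0],p[1],52]))
E
```

```text
shift cm [0.01 0.15 0.61] turn -0.34 F [ 0.25 -1.   -1.04] pos [543.74 254.23  98.1 ] rpy [-1.8000e+02 -9.0000e-02 -1.5534e+02] q [ 0.435  0.469  1.792 -0.     0.882 -1.566] clock 7.95 open 0.29
[544.30792395 254.51552555  98.98386917] [0.24196811 0.12164159 0.29654252] [[322.36173197 209.2653808 ]] [[322.38575455 211.63626626]]
```

View pics/b2.png

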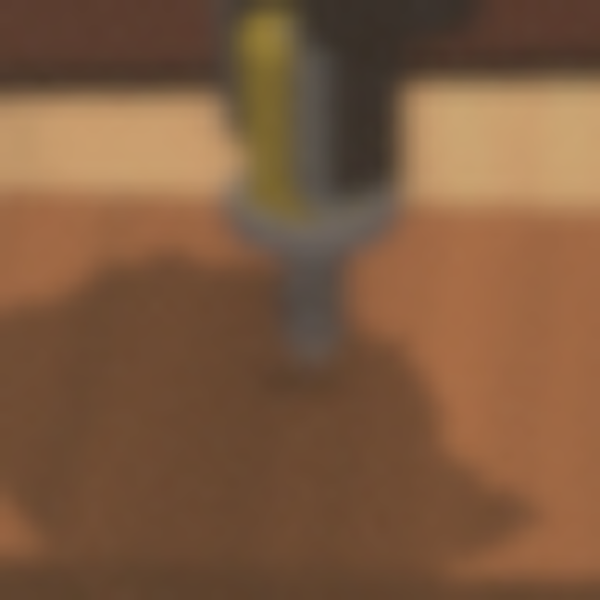

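Call:
move_arm --targets '[-1,0.11,0.06,0.3,0,-1,0.11,0.06,0.6,0,-1,0.11,0.06,0.9,0,-1,0.11,0.06,1.1,0,-1,0.11,0.06,1.1,0]'

```text
clock: 8.65
eef_pos: [542.9, 254.6, 87.7]
tcp_rot: [-3.142, -0.001, -2.711]
contact_force: [0.7, 0.7, -1.1]
opening: 0.286
```

```bash
cat > av.py <<'E'
from rig import r
from h import *
import sys
P=[];F=[];M=[]
for i in range(int(sys.argv[1])):
    S=r.grab_frame("side");s=r.sense();P.append(s["eef_pos"]);F.append(s["contact_force"]);M.append(s["wrist_torque"])
print("p",np.mean(P,0).round(2),"F",np.mean(F,0).round(2),"M",np.mean(M,0).round(3),"open",round(s["opening"],3),"q6",s["qpos"][5].round(3),"rpy",np.degrees(s["tcp_rot"]).round(2),"t",s["clock"])
if len(sys.argv)>2: cv2.imwrite(f"pics/{sys.argv[2]}.png",cv2.resize(crop(S,(321,205),24,8),(600,600),interpolation=cv2.INTER_CUBIC))
E
python3 av.py 3 b3
```

```text
p [543.15 254.69  88.03] F [ 0.05 -0.47 -0.61] M [-0.039 -0.021 -0.019] open 0.29 q6 -1.566 rpy [-180.      0.   -155.32] t 8.8
```

View pics/b3.png

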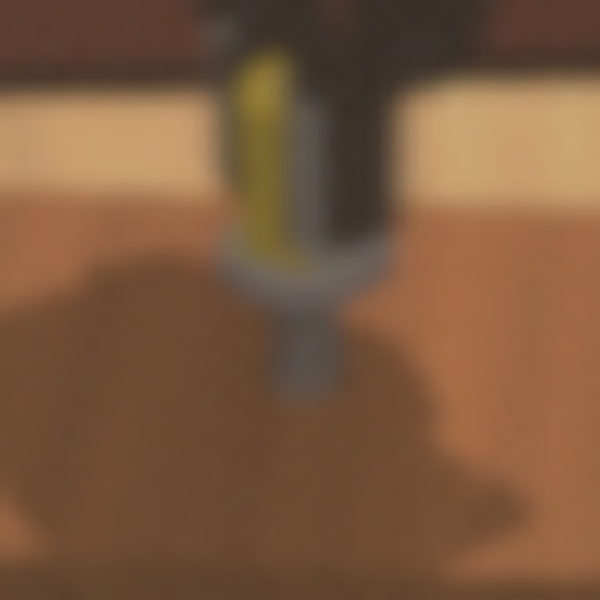

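Foot is at about z = 48 with no contact force, so it has entered the mouth. Continuing slowly.

Call:
move_arm --targets '[-1,0,0,0.2,0,-1,0,0,0.4,0,-1,0,0,0.6,0,-1,0,0,0.6,0]'

```text
clock: 9.2
eef_pos: [543.0, 254.6, 81.8]
tcp_rot: [3.142, -0.001, -2.711]
contact_force: [0.2, -0.7, -0.4]
opening: 0.289
```

```bash
python3 av.py 2
```

```text
p [543.09 254.65  81.98] F [-0.24  0.2  -0.53] M [-0.    0.01 -0.03] open 0.286 q6 -1.566 rpy [ 1.8000e+02 -1.0000e-02 -1.5533e+02] t 9.3
```

Call:
move_arm --targets '[-1,0,0,0.25,0,-1,0,0,0.5,0,-1,0,0,0.75,0,-1,0,0,1.0,0,-1,0,0,1.0,0]'

```text
clock: 9.8
eef_pos: [542.9, 254.6, 71.6]
tcp_rot: [3.142, -0.001, -2.711]
contact_force: [-0.7, 0.2, -1.0]
opening: 0.289
```

```bash
python3 av.py 2
```

```text
p [543.08 254.65  71.94] F [-0.1   0.49 -1.01] M [0.011 0.004 0.025] open 0.287 q6 -1.566 rpy [-1.8000e+02 -1.0000e-02 -1.5532e+02] t 9.9
```

Call:
move_arm --targets '[-1,0,0,0.2,0,-1,0,0,0.3,0,-1,0,0,0.4,0,-1,0,0,0.4,0]'

```text
clock: 10.3
eef_pos: [543.1, 254.6, 68.0]
tcp_rot: [-3.142, -0.0, -2.711]
contact_force: [0.4, -0.5, -1.1]
opening: 0.291
```

```bash
python3 av.py 2
```

```text
p [543.16 254.67  68.08] F [ 0.32  0.22 -0.43] M [ 0.016  0.011 -0.007] open 0.286 q6 -1.566 rpy [-180.     -0.   -155.32] t 10.4
```

Call:
move_arm --targets '[-1,0,0,0.1,0,-1,0,0,0.2,0,-1,0,0,0.2,0]'

```text
clock: 10.7
eef_pos: [543.3, 254.8, 66.3]
tcp_rot: [-3.142, 0.0, -2.711]
contact_force: [0.5, 0.0, 2.1]
opening: 0.289
```

```bash
python3 av.py 2
```

```text
p [543.31 254.76  66.31] F [-0.07 -0.59  2.7 ] M [-0.011  0.019 -0.013] open 0.287 q6 -1.566 rpy [-1.8000e+02  2.0000e-02 -1.5532e+02] t 10.8
```

Bottomed at TCP z of about 66.3. Now I build up the push.

Call:
move_arm --targets '[-1,0,0,0.1,0,-1,0,0,0.15,0,-1,0,0,0.15,0]'

```text
clock: 11.1
eef_pos: [543.4, 254.8, 65.3]
tcp_rot: [3.142, 0.001, -2.711]
contact_force: [-1.5, -1.2, 8.5]
opening: 0.295
```

```bash
python3 av.py 2
```

```text
p [543.42 254.84  65.29] F [-2.08 -0.5   7.92] M [-0.139  0.389  0.044] open 0.292 q6 -1.566 rpy [-1.8000e+02  3.0000e-02 -1.5532e+02] t 11.2
```

Call:
move_arm --targets '[-1,0,0,0.1,0,-1,0,0,0.2,0,-1,0,0,0.3,0,-1,0,0,0.35,0,-1,0,0,0.35,0]'

```text
clock: 11.7
eef_pos: [543.7, 255.0, 63.1]
tcp_rot: [3.142, 0.001, -2.711]
contact_force: [-4.2, -2.0, 22.6]
opening: 0.287
```

```bash
python3 av.py 2
```

```text
p [543.68 254.97  63.16] F [-5.61 -2.26 22.51] M [-0.472  1.112 -0.003] open 0.287 q6 -1.566 rpy [ 1.8000e+02  7.0000e-02 -1.5533e+02] t 11.8
```

22.5 N of push with a small sideways load (-5.6 N x). I relieve that, then start turning.

Call:
move_arm --targets '[-1,0.1,0,0,0,-1,0.1,0,0.01,6,-1,0.1,0,0.025,12,-1,0.1,0,0.04,18,-1,0.1,0,0.055,24,-1,0.1,0,0.065,30,-1,0.1,0,0.065,30]'

```text
clock: 12.5
eef_pos: [543.3, 254.5, 62.6]
tcp_rot: [3.141, 0.002, 3.045]
contact_force: [-3.3, -2.9, 21.1]
opening: 0.291
```

```bash
python3 av.py 2
```

```text
p [543.24 254.47  62.59] F [-3.26 -3.16 21.24] M [-0.699  0.838 -0.019] open 0.29 q6 -1.042 rpy [1.7996e+02 1.1000e-01 1.7467e+02] t 12.6
```

Call:
move_arm --targets '[-1,0.04,-0.05,0.013,6,-1,0.04,-0.05,0.027,12,-1,0.04,-0.05,0.04,18,-1,0.04,-0.05,0.053,24,-1,0.04,-0.05,0.067,30,-1,0.04,-0.05,0.08,36,-1,0.04,-0.05,0.093,42,-1,0.04,-0.05,0.107,48,-1,0.04,-0.05,0.12,54,-1,0.04,-0.05,0.133,60]'

```text
clock: 13.6
eef_pos: [542.2, 254.1, 61.1]
tcp_rot: [3.141, -0.0, 1.997]
contact_force: [-5.8, -1.9, 22.7]
opening: 0.293
```

```bash
python3 av.py 2 d1
```

```text
p [542.18 254.19  61.13] F [-6.32 -1.88 21.84] M [-0.326  1.272 -0.014] open 0.291 q6 0.009 rpy [ 1.7994e+02 -2.0000e-02  1.1446e+02] t 13.7
```

View pics/d1.png

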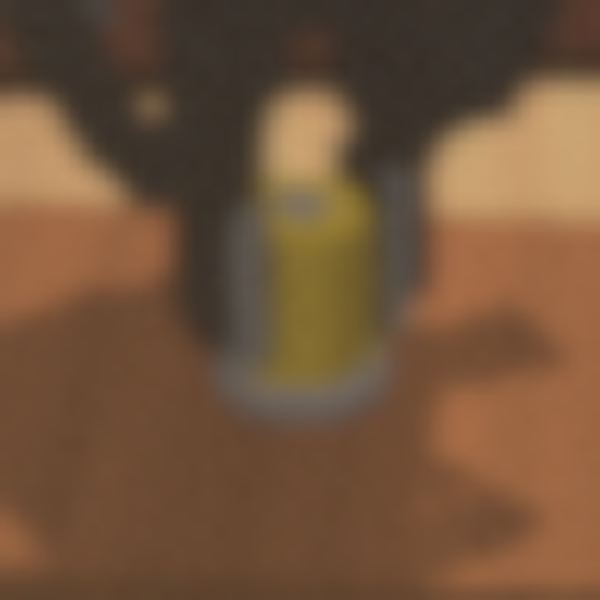

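Call:
move_arm --targets '[-1,0.01,-0.04,0.013,6,-1,0.01,-0.07,0.027,12,-1,0.01,-0.1,0.04,18,-1,0.01,-0.13,0.053,24,-1,0.01,-0.13,0.067,30]'

```text
clock: 14.2
eef_pos: [541.6, 254.4, 60.7]
tcp_rot: [3.14, -0.002, 1.473]
contact_force: [-4.3, 0.6, 21.2]
opening: 0.291
```

```bash
python3 av.py 2
```

```text
p [541.59 254.39  60.66] F [-5.13  1.16 21.17] M [0.208 1.014 0.003] open 0.29 q6 0.532 rpy [ 1.7988e+02 -1.2000e-01  8.4450e+01] t 14.3
```

Call:
move_arm --targets '[-1,0.02,-0.03,0.013,6,-1,0.02,-0.06,0.027,12,-1,0.02,-0.09,0.04,18,-1,0.02,-0.12,0.053,24,-1,0.02,-0.12,0.067,30,-1,0.02,-0.12,0.08,36]'

```text
clock: 14.9
eef_pos: [541.2, 255.0, 60.1]
tcp_rot: [3.14, -0.005, 0.845]
contact_force: [-3.2, 2.1, 20.2]
opening: 0.293
```

```bash
python3 av.py 2 d2
```

```text
p [541.25 255.08  60.09] F [-2.93  1.93 19.59] M [ 0.409  0.597 -0.003] open 0.285 q6 1.162 rpy [179.93  -0.26  48.45] t 15.0
```

View pics/d2.png

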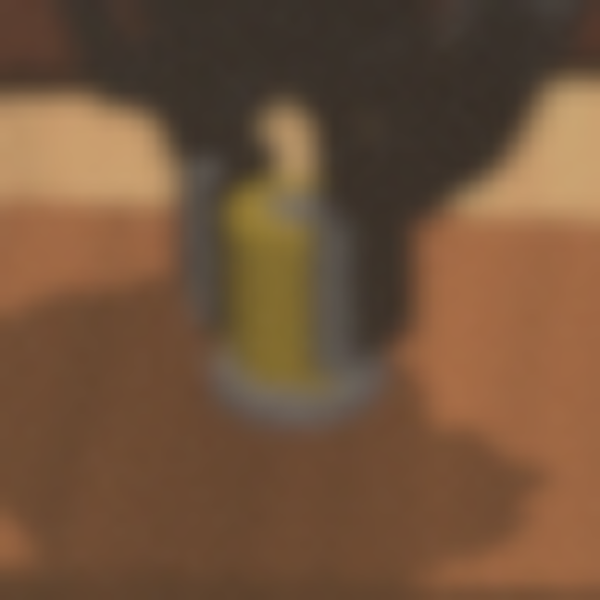

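Call:
move_arm --targets '[-1,0.02,-0.03,0.025,6,-1,0.02,-0.03,0.05,12,-1,0.02,-0.03,0.065,18,-1,0.02,-0.03,0.08,22,-1,0.02,-0.03,0.08,22]'

```text
clock: 15.5
eef_pos: [541.9, 255.2, 59.7]
tcp_rot: [3.141, -0.006, 0.463]
contact_force: [-0.5, -0.4, 22.0]
opening: 0.289
```

```bash
python3 av.py 2
```

```text
p [541.9  255.2   59.72] F [-0.85 -0.72 22.61] M [-0.179  0.289 -0.079] open 0.29 q6 1.543 rpy [179.99  -0.33  26.66] t 15.6
```

Call:
move_arm --targets '[-1,0,0,0.013,6,-1,0,0,0.027,12,-1,0,0,0.027,12]'

```text
clock: 15.9
eef_pos: [542.1, 255.2, 59.6]
tcp_rot: [-3.141, -0.006, 0.253]
contact_force: [-0.3, -0.8, 23.6]
opening: 0.285
```

```bash
python3 av.py 3 d3
```

```text
p [542.16 255.2   59.61] F [-0.78 -1.42 23.14] M [-0.24   0.188 -0.061] open 0.287 q6 1.752 rpy [-179.95   -0.35   14.67] t 16.05
```

View pics/d3.png

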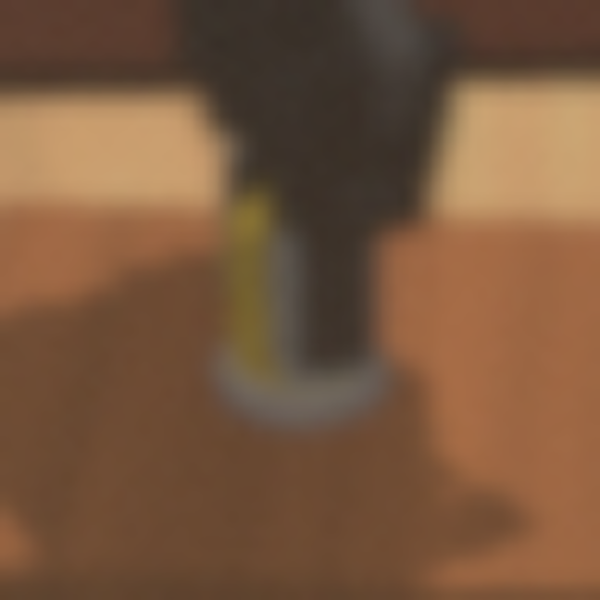

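Call:
move_arm --targets '[-1,0,0,0,6,-1,0,0,0,12,-1,0,0,0,18,-1,0,0,0,18]'

```text
clock: 16.45
eef_pos: [542.3, 255.2, 59.6]
tcp_rot: [-3.139, -0.006, -0.062]
contact_force: [-0.4, -1.0, 23.1]
opening: 0.291
```

```bash
python3 av.py 3
```

```text
p [542.36 255.22  59.65] F [ 0.12 -1.42 22.29] M [-0.33   0.079 -0.058] open 0.292 q6 2.067 rpy [-179.83   -0.34   -3.33] t 16.6
```

z and the force no longer change with turning, and torque rose at about 178°. This indicates the collar is seated. I relieve the push, open and back off.

Call:
move_arm --targets '[-1,0,0,-0.15,0,-1,0,0,-0.3,0,-1,0,0,-0.4,0,-1,0,0,-0.4,0]'

```text
clock: 17.0
eef_pos: [541.6, 255.0, 62.0]
tcp_rot: [-3.139, -0.005, -0.058]
contact_force: [3.7, 1.3, 6.6]
opening: 0.289
```

```bash
python3 av.py 2 d4
```

```text
p [541.61 254.98  61.91] F [3.8  0.41 6.42] M [ 0.228 -0.765 -0.038] open 0.294 q6 2.066 rpy [-179.87   -0.26   -3.32] t 17.1
```

View pics/d4.png

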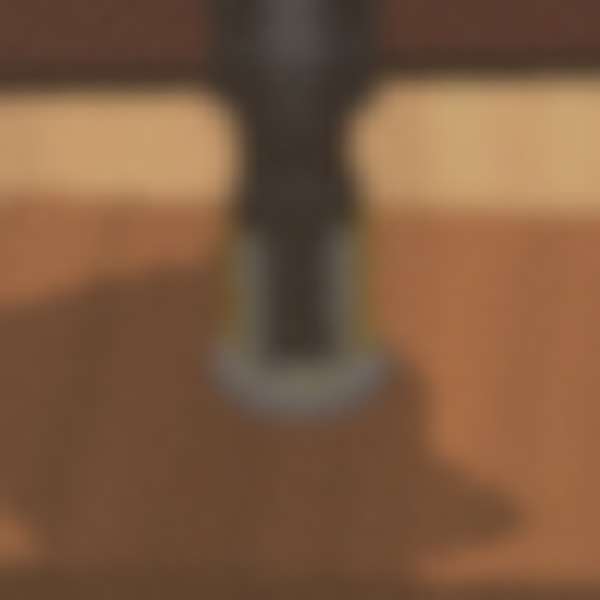

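Call:
move_arm --targets '[-1,0.06,0,-0.12,0,-1,0.06,0,-0.12,0,0.3,0.06,0,-0.12,0,0.3,0.06,0,-0.12,0,0.3,0.06,0,-0.12,0,0.3,0.06,0,-0.12,0,0.3,0.06,0,-0.12,0,0.3,0.06,0,-0.12,0]'

```text
clock: 17.9
eef_pos: [539.8, 253.9, 61.7]
tcp_rot: [3.141, 0.0, -0.058]
contact_force: [0.0, -0.1, 0.8]
opening: 0.65
```

```bash
python3 av.py 2
```

```text
p [539.84 253.96  61.76] F [ 0.32 -0.46 -0.37] M [ 0.003 -0.008  0.009] open 0.649 q6 2.066 rpy [ 1.80e+02  1.00e-02 -3.32e+00] t 18.0
```

Call:
move_arm --targets '[0.3,0,0,-1,0,0.3,0,0,-3,0,0.3,0,0,-6,0,0.3,0,0,-10,0,0.3,0,0,-14,0,0.3,0,0,-14,0]'

```text
clock: 18.6
eef_pos: [543.0, 255.4, 208.5]
tcp_rot: [-3.137, -0.009, -0.058]
contact_force: [1.2, 0.4, 1.1]
opening: 0.651
```

```bash
python3 av.py 1 d5;python3 go.py 300 0 250 0
```

```text
p [541.7  254.8  205.66] F [0.66 0.01 0.52] M [ 0.013 -0.023 -0.021] open 0.646 q6 2.066 rpy [-179.83   -0.32   -3.32] t 18.65
shift cm [-22.63  26.82  -4.64] turn -3.32 F [0.66 0.01 0.52] pos [541.7  254.8  205.66] rpy [-179.83   -0.32   -3.32] q [ 0.437  0.334  1.722 -0.     1.079  2.066] clock 18.65 open 0.646
```

View pics/d5.png

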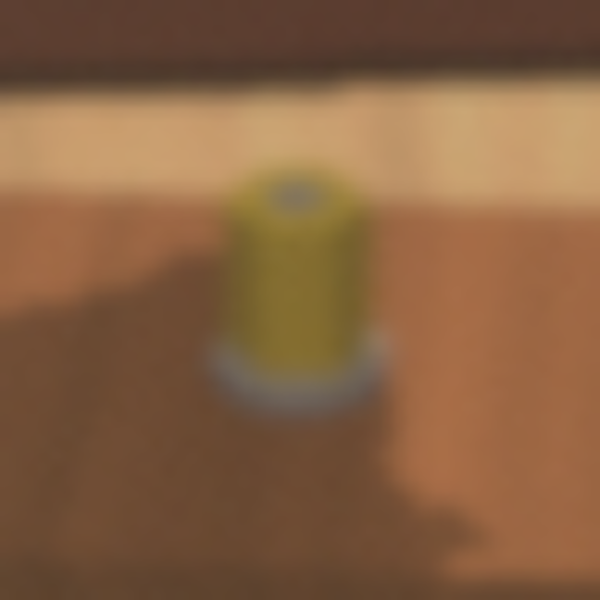

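The screw stands upright in the plate. I move the arm clear for a full check.

Call:
move_arm --targets '[0.3,-15,30,-3,0,0.3,-15,30,-3,0,0.3,-15,30,-3,0,0.3,-15,30,-3,0,0.3,-15,30,-3,0,0.3,-15,30,-3,0,0.3,-15,30,-3,0,0.3,-15,30,-3,0,0.3,-15,30,-3,0]'

```text
clock: 19.55
eef_pos: [372.3, -37.3, 231.6]
tcp_rot: [-3.141, 0.0, -0.06]
contact_force: [-0.2, -0.6, -0.5]
opening: 0.647
```

```bash
python3 - <<'E'
from rig import r
from h import *
S=r.grab_frame("side");T=r.grab_frame("top")
R=lambda x:cv2.resize(x,(400,400),interpolation=cv2.INTER_CUBIC)
cv2.imwrite("pics/e1.png",np.hstack([R(crop(S,(321,205),20,8)),R(crop(T,(255,236),20,8))]))
cv2.imwrite("pics/e2.png",S["img"])
for p in(S,T):print([( m["position"],m["conf"]) for m in r.mark_of(p,"yellow_screw")][:2])
for z in(92,92.5,95.5): print(z,proj(S,[542,255,z]),proj(T,[542,255,z]))
for n,p in(("S",S),("T",T)):
    bx=(309,188,334,206) if n=="S" else (242,224,268,248)
    u0,v0,u1,v1=bx;res=[]
    for a in range(-30,30,5):
      best=-1e9
      for x in np.arange(537,548,1.):
        for y in np.arange(249,262,1.):
          ang=np.radians(a+30+60*np.arange(6));uv=proj(p,np.c_[x+15.01*np.cos(ang),y+15.01*np.sin(ang),np.full(6,92.)])-[u0,v0]
          m=np.zeros(((v1-v0)*8,(u1-u0)*8),np.uint8);cv2.fillPoly(m,[np.int32((uv+.5)*8)],255);m=cv2.resize(m,(u1-u0,v1-v0),interpolation=cv2.INTER_AREA)/255.
          im=p["img"][v0:v1,u0:u1].astype(float);g=im[...,1]+im[...,2]-2*im[...,0]
          ring=(cv2.dilate(m,np.ones((5,5)))-m).clip(0);best=max(best,(m*g).sum()/m.sum()-(ring*g).sum()/ring.sum())
      res.append((a,round(best,1)))
    print(n,res)
E
python3 go.py 300 0 250 0
```

```text
[([541.8, 256.2, 24.3], 0.61)]
[([540.3, 253.2, 20.5], 0.42), ([747.0, -238.1, -0.6], 0.38)]
92 [[321.31776981 197.77481624]] [[252.40196519 233.76106492]]
92.5 [[321.31575451 197.59881022]] [[252.37753373 233.71767712]]
95.5 [[321.30364155 196.54092274]] [[252.23060475 233.45674605]]
S [(-30, np.float64(28.1)), (-25, np.float64(28.0)), (-20, np.float64(28.1)), (-15, np.float64(27.8)), (-10, np.float64(27.1)), (-5, np.float64(27.7)), (0, np.float64(27.3)), (5, np.float64(27.5)), (10, np.float64(27.8)), (15, np.float64(27.6)), (20, np.float64(28.0)), (25, np.float64(28.0))]
T [(-30, np.float64(63.2)), (-25, np.float64(62.0)), (-20, np.float64(61.6)), (-15, np.float64(61.9)), (-10, np.float64(60.9)), (-5, np.float64(61.0)), (0, np.float64(60.9)), (5, np.float64(60.9)), (10, np.float64(61.4)), (15, np.float64(62.2)), (20, np.float64(62.8)), (25, np.float64(62.1))]
shift cm [-7.5  -3.18 -1.84] turn -3.24 F [-0.2   1.   -0.08] pos [373.11 -36.03 231.51] rpy [-1.7999e+02  4.0000e-02 -3.2400e+00] q [-0.1   -0.056  2.123  0.     1.075  1.527] clock 19.75 open 0.654
```

View pics/e1.png

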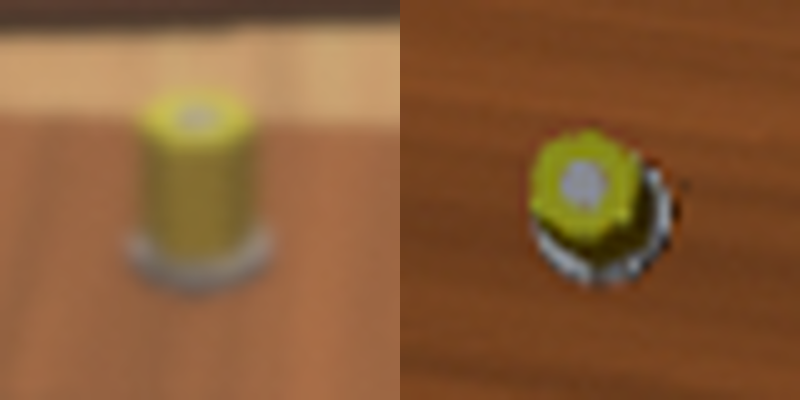

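View pics/e2.png

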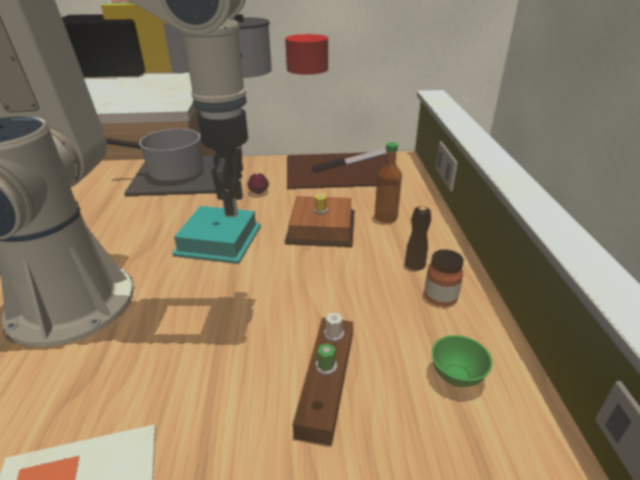

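```bash
python3 - <<'E'
from rig import r
print(r.sign_off())
E
```

```text
the job is handed in; nothing more can be done
None
```

The yellow screw is driven into the pilot hole of the brown press plate and released. The job was handed in at about 20 s, with the arm well clear of everything.

**What I did:** I lifted the screw out of the stand and lowered it into the hole with no measurable side force. It touched bottom at a tool height of about 66 mm. I then turned it about 208° clockwise while pushing down with 20–23 N (peak reading 23.6 N). Sideways force stayed at about 6 N or less.

**Signs that it is seated:**
- **No further travel:** it descended until about 178° of turning. It sank only 0.1 mm in the next 12° and nothing in the last 18°, still under about 22 N.
- **Final pictures:** the screw stands upright with its collar on the wood. The green and white screws are still in the stand and the kitchen things look undisturbed. The hexagon's direction fits the gripper's last angle, though only weakly at this resolution.

**Where checks disagreed:** the measured descent was about 3.5 mm against the nominal 4 mm. The cameras cannot resolve a gap of half a millimetre, so seating rests mainly on the travel having stopped.

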